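# Open the green touch-latch cupboard on the study desk

## Task

Open the small desk cupboard that has the green door and green top, without gripping anything: press the door in at its white dot and let go, so that the catch releases and the door springs ajar by itself, clear of your fingers. Then put your fingers behind the door's free edge and push it round until it stands wide open. Leave the pine-doored cupboard shut, and leave the pencil pot, cactus, notebook and blackboard eraser where they are.

Things in the scene. Friction and masses are not known exactly. Their poses are not given: they have to be found in the camera images.
- green_cupboard: Fixed cupboard with a green door: carcass 160 deep (x) x 200 wide (y) x 200 mm high. Origin: centre of its underside, on the desk; -x points out of the front (to the robot at yaw 0), +y to the robot's left. Door over the whole front, 198 wide, 5 to 199 mm above the desk; shut, its rear face is at x = -85 mm, its outer face at x = -99 mm, 5 mm off the carcass. Its top board is green too.
- green_door (a joint): Hinge of the green door, rad; upright axis at x = -85, y = +100 mm of the cupboard (left edge, rear face). 0 = shut and latched, + = swung out to the robot, stop at 1.9; pressed in, stop at -0.022. No handle. Once pressed and let go it springs to about 0.4 rad (free edge about 77 mm out) within 1 s and rests there by light hinge friction (0.04 N m); it stays wherever it is then pushed.
- green_press (a point): Centre of the white dot, 16 mm across, on the green door's outer face: 173 mm from the hinge line, 25 mm from the free right edge, 165 mm above the desk; a white tab on the door's top edge is above it. Door axes: +x is the way to press. Pressing it in 1.5 to 4 mm with about 3 to 5 N, until it meets its stop, frees the catch.
- green_hinge (a point): Fixed point on the hinge axis of the green door, level with the top of the cupboard (200 mm above the desk); axes as the cupboard's.
- green_face: The green outer skin of the green door, 7 mm thick (198 x 194 mm). Origin on the hinge axis at desk height. Turns with the door.
- green_back: The plywood inner skin of the green door, 7 mm thick. Origin on the hinge axis at desk height. Push here to open; pressing both skins at once is gripping. Behind it a catch pin 32 mm long stands 100 mm above the desk near the free edge, and a plunger comes up to 40 mm out of the cupboard, 30 mm above the desk at mid width.
- pine_cupboard: Fixed cupboard with a pale pine door: carcass 160 deep (x) x 200 wide (y) x 200 mm high. Origin: centre of its underside, on the desk; -x points out of the front (to the robot at yaw 0), +y to the robot's left. Door over the whole front, 198 wide, 5 to 199 mm above the desk; shut, its rear face is at x = -85 mm, its outer face at x = -99 mm, 5 mm off the carcass. Its top is pale pine.
- pine_door (a joint): Hinge of the pine door, rad; upright axis at x = -85, y = +100 mm of the cupboard (left edge, rear face). 0 = shut and latched, + = swung out to the robot, stop at 1.9; pressed in, stop at -0.022. Same catch and white dot; leave it shut.
- pencil_pot: Loose round wooden pot with pencils, 72 mm across, pot 100 mm and pencils 165 mm high, standing on the desk at one side. Origin at the centre of its underside, z up.
- cactus: Loose green cactus in a white pot, 76 mm across, 120 mm high, standing on the desk at one side. Origin at the centre of its underside, z up.
- notebook: Loose blue notebook, 97 x 142 x 14 mm, lying on top of the pine cupboard. Origin at the centre of its underside.
- eraser: Loose wood-backed blackboard eraser, 45 x 120 x 32 mm, lying on top of the green cupboard towards its back. Origin at the centre of its underside.
Not all that is in view belongs to the job. What is shaped like the notebook but yellow is not meant.

How it is judged:
By the outcome, as a careful person would: the job done as asked, in the order asked, and still so for the second after the job is handed in, with the robot touching nothing.
It also fails if it takes over 51 s, if anything falls off the work surface, if the arm or the gripper's body presses on something with over 40 N, if the wrist force passes 120 N, or if a joint passes its speed limit or range.

## Robot

A 6-joint arm with a two-finger parallel gripper is mounted at the origin on the work surface. World frame = base frame: x ahead of the robot, y to its left, z up, the work surface at z = 0. Lengths are in m, angles in degrees, forces in N, time in s.
With the tool pointing down it reaches from about 0.3 to 0.75 m from the base axis. Payload 8.5 kg.
Tool frame: the origin (TCP) lies midway between the tips of the shut fingers; the grasp point (between the pads) lies 19 mm behind it; z points along the fingers, y is the line along which they close (so a half turn about z gives the same grasp; the last joint's range is limited). The gripper opens to 85 mm and grips with 20 to 120 N. Pads are 22 mm wide; open, the fingers measure 114 mm over their backs; the gripper's body (76 mm by 85 mm) begins 54 mm behind the grasp point. The pads swing forward as they close: fully open they stand 13 mm farther back than shut.
Start: joints at [-80.575, 21.807, 74.336, -0, 83.858, -12.336], TCP at [0.204, -0.511, 0.231] pointing down, gripper open.
Joint ranges: [-178.18, 178.18], [-50.72, 133.34], [12.68, 142.11], [-81.47, 261.47], [9.98, 163.14], [-165.26, 165.26]. Speed limits (degrees/s): [136.94, 136.94, 180, 180, 180, 180].

## Interface

Orientations are given as a 3x3 rotation matrix whose columns are the frame's x, y, z axes.
In Python, from rig import env, get_image, close_job gives the robot as it stands.
- The arm moves only by the tool step_arm, never from a script. Its argument "targets" is a list of rows, each a list of 2 entries, a list of its own where there are three numbers: the shift along the tool's x, y, z as a fraction of full scale, then the turn, a rotation vector about the tool's x, y, z as a fraction of full scale. In form: [[[x, y, z], [wx, wy, wz]], ...]. A call has 1 to 10 rows; each row is the pose to reach, as a shift and turn from the pose commanded when the call began, along the tool's axes at that moment; what a row does not reach only later rows make up. Full scale, the value 1, is 0.3 m for a shift and 45 degrees for a turn. A row lasts 1/12 s, in which the tool goes at most 41.7 mm and 7.16 degrees, less where a joint would pass 70% of its speed; a pose out of reach is approached as far as the arm can. A call with a number of a shift or a turn outside -1 to 1 is refused whole. A call with a gripper value outside its range is refused whole. "jaw" is the finger opening in mm, from 0 to 85.4, set as the call begins (left out, the last holds). The fingers move at their own pace and stop on an object; "grip_force" is the grip in N (left out, the last holds). Time passes only in rows, so rows that repeat a pose let the fingers close. It gives the time, the measured TCP pose, the force, the opening and the grip force at its end, in the units of the state.
- env.observe(): the state, without advancing time (a new reading comes with each control period).
- get_image(name): name is "scene" or "top" or "wrist"; returns a dict with "img" (384x512x3 uint8, red, green, blue), "z_map" (384x512 float32, m along the optical axis (not along the pixel's ray), 0 where there is no reading), "intrinsics" (3x3 intrinsics, pixels), "rvec" (rotation vector, rad) and "tvec" (3), from world to camera coordinates, as OpenCV has them. Camera axes: x right, y down, z forward; pixel columns grow to the right and rows downward; lengths in m; the calibration is good to about 2 mm. A picture is of the moment at which its call begins.
- close_job(): hands the job in; it is judged then, once.
The state is a dict: "time_s": time; "q": joint angles; "qvel": joint speeds; "joint_efforts": joint torques, N m; "position": TCP position; "tool_rot": TCP orientation; "ft_force": force on the tool from outside, world axes, zero at the start; "wrist_torque": the same for the moment, N m; "grip_width": finger opening in m; "gripper_force": force on a finger pad.
Only numpy, scipy, OpenCV 4.12 (cv2) and the standard library are available. Lean on these libraries where they do the work, as an engineer would, in place of code of your own. Each camera call takes 0.05 s, during which the arm holds its last target. There are 200 camera calls.

## Working session

There is one attempt and no reset: what is moved stays moved. The work goes in short steps, Python scripts to look and compute and a tool call to move; the robot and the scene stay as the last step left them, time stands still between calls to the robot, and variables do not carry over. Pictures are saved under pics/ and viewed, at most 10 in all, crops included, and the job is handed in when it is done.

Besides the shell and the picture viewer there is one more tool, called after "Emit:" as name([rows], argument=value, ...), one row to a line, values as JSON. step_arm: Moves the arm, as the interface text tells. Its arguments: {"type":"object","properties":{"targets":{"type":"array","items":{"type":"array"}},"jaw":{"type":"number"},"grip_force":{"type":"number"}},"required":["targets"]}

```bash
mkdir -p pics
cat > h.py <<'E'
import numpy as np, cv2
from rig import env, get_image, close_job
def cam(n):
    d=get_image(n); d['R']=cv2.Rodrigues(np.array(d['rvec'],float))[0]; d['t']=np.array(d['tvec'],float).ravel(); return d
def save(d,f): cv2.imwrite('pics/'+f,d['img'][:,:,::-1])
def pts(d):
    K=np.array(d['intrinsics']);z=d['z_map'];v,u=np.mgrid[:z.shape[0],:z.shape[1]]
    c=np.stack([(u-K[0,2])/K[0,0]*z,(v-K[1,2])/K[1,1]*z,z],-1)
    return (c-d['t'])@d['R']
E
python3 - <<'E'
from h import *
a=cam('scene');b=cam('top')
save({'img':np.vstack([a['img'],b['img']])[:, :]},'a.png')
im=np.hstack([a['img'],b['img']]);im=cv2.resize(im,(800,300));cv2.imwrite('pics/ab.png',im[:,:,::-1])
np.save('sc.npy',pts(a));np.save('tp.npy',pts(b));np.save('sci.npy',a['img']);np.save('tpi.npy',b['img'])
print(env.observe())
E
```

```text
{'time_s': 0.1, 'q': array([-8.05761535e+01,  2.18377493e+01,  7.43795189e+01, -7.64170464e-04,
        8.38570647e+01, -1.23355337e+01]), 'qvel': array([ 0.03094524, -0.01535709, -0.11981165, -0.04463565,  0.00098916,
       -0.01851702]), 'joint_efforts': array([ 3.64820196e-03, -4.49223268e+01, -2.31655222e+01, -1.56648643e-04,
        3.73526680e-03, -1.62089640e-05]), 'position': array([ 0.20384363, -0.51055175,  0.23077296]), 'tool_rot': array([[ 9.28748372e-01,  3.70710684e-01, -2.25506012e-04],
       [ 3.70710658e-01, -9.28747531e-01,  1.27767370e-03],
       [ 2.64209140e-04, -1.27023485e-03, -9.99999158e-01]]), 'ft_force': array([-0.13964666,  0.20282799, -1.18923377]), 'wrist_torque': array([-0.05103595, -0.02644327, -0.00864349]), 'gripper_force': 0.0, 'grip_width': 0.08520751927099916}
```

View pics/ab.png

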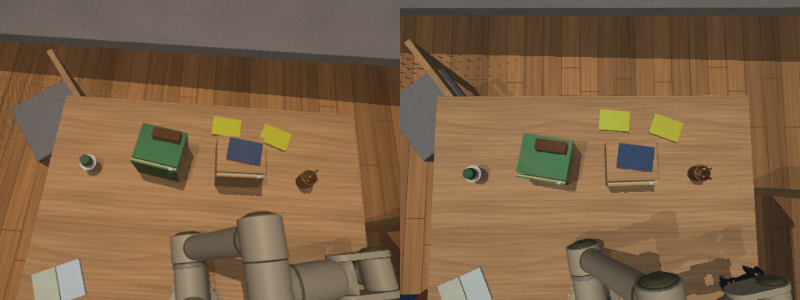

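The left cupboard at scene (205,192) and top (188,205), in full-size pixels, has the green top and is the target. The pine cupboard with the blue notebook is at scene (307,205) and top (295,210). The cactus is at scene (113,207), the pot at (394,230), and the eraser lies on the green top. The yellow items are decoys. Next I'll fit the pose and take a close crop to confirm.

Run:
```python
from h import *
for n in('sc','tp'):
    P=np.load(n+'.npy');I=np.load(n+'i.npy').astype(int);H=cv2.cvtColor(I.astype(np.uint8),cv2.COLOR_RGB2HSV)
    z=P[...,2]
    for nm,(c0,c1) in {'green':(120,250),'pine':(255,350)}.items():
        m=(abs(z-.2)<.008);m[:,:c0]=0;m[:,c1:]=0;m[:130]=0;m[260:]=0
        if nm=='green': m&=(H[...,0]>45)&(H[...,0]<90)&(H[...,1]>80)
        q=P[m][:,:2].astype(np.float32)
        r=cv2.minAreaRect(q);print(n,nm,m.sum(),r,cv2.boxPoints(r).round(4).tolist(),'zmed',np.median(z[m]))
    # white-ish pixels at z .15-.21
    w=(H[...,1]<60)&(H[...,2]>130)&(z>.14)&(z<.21);w[260:]=0
    k,l,s,c=cv2.connectedComponentsWithStats(w.astype(np.uint8))
    for i in range(1,k):
        if s[i,4]>3: print('white',c[i].round(1),s[i,4],np.median(P[l==i],0).round(4))
    # objects
    for nm,(u,v) in {'cactus':(113,207),'pot':(394,230)}.items() if n=='sc' else {'cactus':(92,222),'pot':(384,221)}.items():
        p=P[v-25:v+25,u-25:u+25].reshape(-1,3);p=p[p[:,2]>.03];print(nm,p.min(0).round(3),p.max(0).round(3))
I=np.load('sci.npy')[140:250,150:350];J=np.load('tpi.npy')[160:250,140:340]
cv2.imwrite('pics/crop.png',cv2.resize(np.vstack([I,J]),None,fx=2.9,fy=2.9,interpolation=2)[:,:,::-1])
```

```text
sc green 2111 ((0.6316601037979126, 0.19699501991271973), (0.1984134167432785, 0.17774724960327148), 80.1439208984375) [[0.5271000266075134, 0.1145000010728836], [0.7021999955177307, 0.08399999886751175], [0.7361999750137329, 0.27950000762939453], [0.5611000061035156, 0.3100000023841858]] zmed 0.2000269772830021
sc pine 1912 ((0.61641526222229, -0.1499261111021042), (0.1820150911808014, 0.20067983865737915), 1.195887565612793) [[0.5232999920845032, -0.051500000059604645], [0.5274999737739563, -0.25209999084472656], [0.7095000147819519, -0.2483000010251999], [0.705299973487854, -0.04769999906420708]] zmed 0.2001291630105374
white [217.6 215.5] 21 [0.539  0.1376 0.1998]
white [330.7 225.4] 22 [ 0.5343 -0.2272  0.2   ]
cactus [ 0.223 -0.006  0.031] [0.617 0.574 1.402]
pot [ 0.223 -0.504  0.031] [ 0.608 -0.006  1.402]
tp green 2610 ((0.6326072812080383, 0.19435831904411316), (0.2001752257347107, 0.1783076971769333), 80.11372375488281) [[0.5275999903678894, 0.11110000312328339], [0.7032999992370605, 0.0803999975323677], [0.7376000285148621, 0.2777000069618225], [0.5619999766349792, 0.3082999885082245]] zmed 0.2003481347374058
tp pine 2139 ((0.6152104735374451, -0.1533777117729187), (0.17943938076496124, 0.20174899697303772), 1.2436940670013428) [[0.5232999920845032, -0.054499998688697815], [0.5277000069618225, -0.25619998574256897], [0.707099974155426, -0.2522999942302704], [0.7027000188827515, -0.050599999725818634]] zmed 0.2004197175837221
white [202.5 233.2] 23 [0.5394 0.1387 0.1999]
white [321. 234.] 25 [ 0.5339 -0.2278  0.201 ]
cactus [ 0.543 -0.005  0.03 ] [0.615 0.569 1.297]
pot [ 0.54  -0.509  0.03 ] [ 0.608 -0.005  1.297]
```

View pics/crop.png

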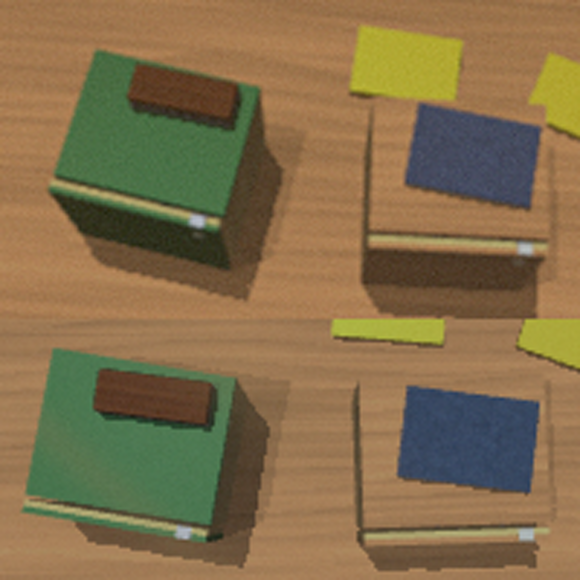

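The crop shows the green-topped cupboard on the left, with its white tab at crop (195,220) on the right end of the front top edge. The pine cupboard with the notebook is on the right, so the choice is confirmed.

Yaw is about -9.9°, the hinge is at about (0.575, 0.307) and the dot at about (0.532, 0.139, 0.165). I'll shut the fingers and move to in front of the door.

Emit:
step_arm([
  [[0.74,-0.89,0],[0,0,0.35]],
  [[0.74,-0.89,0],[0,0,0.704]],
  [[0.74,-0.89,0],[0,0,0.704]],
  [[0.74,-0.89,0],[0,0,0.704]],
  [[0.74,-0.89,0],[0,0,0.704]],
  [[0.74,-0.89,0],[0,0,0.704]],
  [[0.74,-0.89,0],[0,0,0.704]],
  [[0.74,-0.89,0],[0,0,0.704]],
  [[0.74,-0.89,0],[0,0,0.704]],
  [[0.74,-0.89,0],[0,0,0.704]],
], jaw=0, grip_force=20)

```text
time_s: 0.93
position: [0.3113, -0.1776, 0.2314]
tool_rot: [[0.986, -0.168, 0.0], [-0.168, -0.986, 0.001], [0.0, -0.001, -1.0]]
ft_force: [-0.7, -0.3, -0.1]
grip_width: 0.0001
gripper_force: 0.0
```

Emit:
step_arm([
  [[0.1,-0.9,0],[0,0,0]],
  [[0.1,-0.9,0],[0,0,0]],
  [[0.1,-0.9,0],[0,0,0]],
  [[0.1,-0.9,0],[0,0.333,0]],
  [[0.1,-0.9,0],[0,0.333,0]],
  [[0.1,-0.9,0],[0,0.333,0]],
  [[0.1,-0.9,0],[0,0.333,0]],
  [[0.1,-0.9,0],[0,0.333,0]],
  [[0.1,-0.9,0],[0,0.333,0]],
])

```text
time_s: 1.68
position: [0.3874, 0.0806, 0.2311]
tool_rot: [[0.952, -0.17, 0.254], [-0.164, -0.985, -0.044], [0.258, 0.001, -0.966]]
ft_force: [-0.4, -0.7, -0.2]
grip_width: -0.0002
gripper_force: 0.0
```

```bash
cat > to.py <<'E'
import sys
from h import *
o=env.observe();t=np.array(eval(sys.argv[1]))
print(o['position'].round(4),o['tool_rot'].round(3).tolist(),'shift frac',(o['tool_rot'].T@(t-o['position'])/.3).round(3),o['ft_force'].round(2),o['time_s'])
E
python3 to.py "[0.453,0.1526,0.162]"
```

```text
[0.3874 0.0806 0.2311] [[0.952, -0.17, 0.254], [-0.164, -0.985, -0.044], [0.258, 0.001, -0.966]] shift frac [ 0.11  -0.274  0.267] [-0.41 -0.69 -0.18] 1.6833
```

Emit:
step_arm([
  [[0.055,-0.14,0.13],[0,0,0]],
  [[0.11,-0.274,0.267],[0,0,0]],
  [[0.11,-0.274,0.267],[0,0,0]],
  [[0.11,-0.274,0.267],[0,0,0]],
  [[0.11,-0.274,0.267],[0,0,0]],
  [[0.11,-0.274,0.267],[0,0,0]],
])

```text
time_s: 2.18
position: [0.4532, 0.1506, 0.1627]
tool_rot: [[0.951, -0.174, 0.254], [-0.168, -0.985, -0.045], [0.258, 0.0, -0.966]]
ft_force: [0.0, -0.9, 0.8]
grip_width: -0.0
gripper_force: 0.0
```

```bash
python3 to.py "[0.5023,0.144,0.162]"
python3 - <<'E'
from h import *
d=cam('wrist');save(d,'w.png')
t=cam('scene');cv2.imwrite('pics/s2.png',cv2.resize(t['img'][140:260,130:290],None,fx=4,fy=4,interpolation=2)[:,:,::-1])
P=pts(d);I=d['img'];H=cv2.cvtColor(I,cv2.COLOR_RGB2HSV)
w=(H[...,1]<60)&(H[...,2]>120)&(P[...,2]>.13)&(P[...,0]>.48)&(P[...,2]<.21)
k,l,s,c=cv2.connectedComponentsWithStats(w.astype(np.uint8))
for i in range(1,k):
    if s[i,4]>15: print(c[i].round(),s[i,4],np.median(P[l==i],0).round(4))
E
```

```text
[0.4532 0.1506 0.1627] [[0.951, -0.174, 0.254], [-0.168, -0.985, -0.045], [0.258, 0.0, -0.966]] shift frac [ 0.159 -0.007  0.045] [ 0.   -0.88  0.79] 2.1833
[250.  54.] 1213 [0.5399 0.1389 0.2004]
[250.  93.] 70 [0.5323 0.1405 0.1726]
```

View pics/w.png

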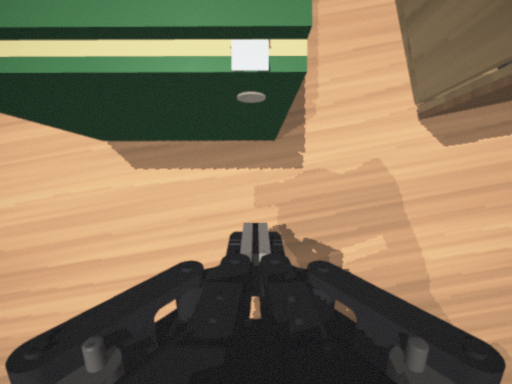

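The wrist view shows the dot at (251,97) below the tab at (250,54), in line with the shut fingertips at (256,235). I'll approach now.

Emit:
step_arm([
  [[0.08,-0.003,0.022],[0,0,0]],
  [[0.159,-0.007,0.044],[0,0,0]],
  [[0.159,-0.007,0.044],[0,0,0]],
  [[0.159,-0.007,0.044],[0,0,0]],
  [[0.159,-0.007,0.044],[0,0,0]],
])

```text
time_s: 2.7
position: [0.5014, 0.1451, 0.1626]
tool_rot: [[0.951, -0.173, 0.255], [-0.167, -0.985, -0.045], [0.259, -0.0, -0.966]]
ft_force: [0.3, 0.3, 0.2]
grip_width: 0.0001
gripper_force: 0.0
```

Emit:
step_arm([
  [[0.016,0,0.0045],[0,0,0]],
  [[0.032,0,0.009],[0,0,0]],
  [[0.038,0,0.0105],[0,0,0]],
  [[0.045,0,0.012],[0,0,0]],
  [[0.045,0,0.012],[0,0,0]],
  [[0.045,0,0.012],[0,0,0]],
])

```text
time_s: 3.2
position: [0.5159, 0.1434, 0.162]
tool_rot: [[0.952, -0.172, 0.254], [-0.166, -0.985, -0.045], [0.258, 0.0, -0.966]]
ft_force: [1.1, 0.6, 0.7]
grip_width: 0.0003
gripper_force: 0.0
```

Emit:
step_arm([
  [[0.006,0,0.0016],[0,0,0]],
  [[0.012,0,0.003],[0,0,0]],
  [[0.018,0,0.005],[0,0,0]],
  [[0.018,0,0.005],[0,0,0]],
])

```text
time_s: 3.53
position: [0.5219, 0.1423, 0.162]
tool_rot: [[0.951, -0.172, 0.255], [-0.166, -0.985, -0.045], [0.259, -0.0, -0.966]]
ft_force: [-0.8, 0.4, 0.1]
grip_width: -0.0003
gripper_force: 0.0
```

Emit:
step_arm([
  [[0.004,0,0.001],[0,0,0]],
  [[0.008,0,0.002],[0,0,0]],
  [[0.008,0,0.002],[0,0,0]],
])

```text
time_s: 3.78
position: [0.5237, 0.1419, 0.1619]
tool_rot: [[0.952, -0.172, 0.254], [-0.166, -0.985, -0.045], [0.258, 0.0, -0.966]]
ft_force: [-2.4, 0.5, 0.5]
grip_width: -0.0002
gripper_force: 1.0
```

Emit:
step_arm([
  [[0.004,0,0.001],[0,0,0]],
  [[0.008,0,0.002],[0,0,0]],
  [[0.008,0,0.002],[0,0,0]],
])

```text
time_s: 4.03
position: [0.5253, 0.1416, 0.1618]
tool_rot: [[0.952, -0.172, 0.252], [-0.166, -0.985, -0.045], [0.256, 0.001, -0.967]]
ft_force: [-8.5, 0.1, 4.4]
grip_width: -0.0
gripper_force: 4.1
```

Emit:
step_arm([
  [[0.003,0,0.001],[0,0,0]],
  [[0.003,0,0.001],[0,0,0]],
])

```text
time_s: 4.2
position: [0.5257, 0.1415, 0.1618]
tool_rot: [[0.953, -0.172, 0.251], [-0.166, -0.985, -0.045], [0.255, 0.001, -0.967]]
ft_force: [-10.8, 0.6, 6.3]
grip_width: -0.0
gripper_force: 5.5
```

Emit:
step_arm([
  [[-0.13,0,-0.034],[0,0,0]],
  [[-0.26,0,-0.068],[0,0,0]],
  [[-0.39,0,-0.1],[0,0,0]],
  [[-0.45,0,-0.12],[0,0,0]],
  [[-0.45,0,-0.12],[0,0,0]],
  [[-0.45,0,-0.12],[0,0,0]],
  [[-0.45,0,-0.12],[0,0,0]],
  [[-0.45,0,-0.12],[0,0,0]],
  [[-0.45,0,-0.12],[0,0,0]],
  [[-0.45,0,-0.12],[0,0,0]],
])

```text
time_s: 5.03
position: [0.3903, 0.1652, 0.1618]
tool_rot: [[0.951, -0.173, 0.255], [-0.167, -0.985, -0.045], [0.258, 0.0, -0.966]]
ft_force: [1.2, 0.8, -0.2]
grip_width: 0.0003
gripper_force: 0.0
```

Emit:
step_arm([
  [[0,0,0],[0,-0.1,0]],
  [[0,0,0],[0,-0.2,0]],
  [[0,0,0],[0,-0.333,0]],
  [[0,0,0],[0,-0.333,0]],
  [[0,0,0],[0,-0.333,0]],
])

```text
time_s: 5.45
position: [0.3905, 0.165, 0.1615]
tool_rot: [[0.985, -0.173, 0.002], [-0.173, -0.985, -0.001], [0.002, 0.0, -1.0]]
ft_force: [0.0, 0.1, 0.3]
grip_width: -0.0001
gripper_force: 0.0
```

```bash
cat > door.py <<'E'
from h import *
import sys
hg=np.array([.5754,.3068])
for n in sys.argv[1:]:
    d=cam(n);P=pts(d);H=cv2.cvtColor(d['img'],cv2.COLOR_RGB2HSV)
    w=(H[...,1]<60)&(H[...,2]>130)&(abs(P[...,2]-.2)<.01)&(P[...,1]>0.05)
    p=np.median(P[w],0) if w.any() else [0,0,0]
    v=p[:2]-hg
    ang=np.arctan2(-v[0],-v[1])-np.arctan2(.172,.985)+0 # from -y dir
    print(n,w.sum(),np.round(p,4),'r',np.hypot(*v).round(4),'door rad',(ang-np.arctan(7/173.)).round(3))
    cv2.imwrite('pics/d_%s.png'%n,cv2.resize(d['img'][120:290,60:320],None,fx=3,fy=3)[:,:,::-1])
E
python3 door.py scene top; python3 to.py "[0.5,0.0,0.23]"
```

```text
scene 0 [0 0 0] r 0.6521 door rad 0.868
top 27 [0.4755 0.1635 0.1996] r 0.1747 door rad 0.396
[0.3892 0.1654 0.1616] [[0.985, -0.172, 0.001], [-0.172, -0.985, -0.001], [0.001, 0.0, -1.0]] shift frac [ 0.459  0.479 -0.227] [ 1.13  0.47 -0.42] 5.55
```

View pics/d_top.png

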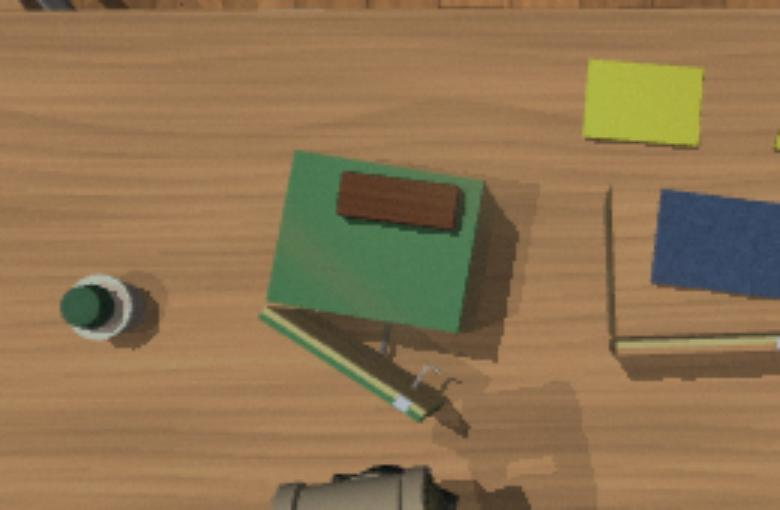

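The top view shows the green door ajar, with its tab at crop (402,404), so about 0.396 rad. The fingers are clear in front of it, and the eraser, cactus and pine cupboard have not moved. I'll go round the free edge from the right.

Emit:
step_arm([
  [[0.05,0.12,-0.012],[0,0,0]],
  [[0.08,0.25,-0.012],[0,0,0]],
  [[0.1,0.37,-0.012],[0,0,0]],
  [[0.1,0.37,-0.012],[0,0,0]],
  [[0.2,0.35,-0.012],[0,0,0]],
  [[0.3,0.33,-0.012],[0,0,0]],
  [[0.4,0.31,-0.012],[0,0,0]],
  [[0.4,0.3,-0.012],[0,0,0]],
  [[0.4,0.3,-0.012],[0,0,0]],
])

```text
time_s: 6.3
position: [0.4924, 0.0568, 0.165]
tool_rot: [[0.985, -0.171, 0.0], [-0.171, -0.985, -0.0], [0.0, 0.0, -1.0]]
ft_force: [-1.1, 0.1, 0.4]
grip_width: -0.0
gripper_force: 0.0
```

Emit:
step_arm([
  [[0,-0.1,0],[0,0,0]],
  [[0,-0.2,0],[0,0,0]],
  [[0,-0.29,0],[0,0,0]],
  [[0,-0.29,0],[0,0,0]],
  [[0,-0.29,0],[0,0,0]],
])

```text
time_s: 6.72
position: [0.5059, 0.1429, 0.1655]
tool_rot: [[0.986, -0.169, -0.0], [-0.169, -0.986, -0.0], [-0.0, 0.0, -1.0]]
ft_force: [-0.8, -0.1, -0.3]
grip_width: 0.0002
gripper_force: 0.0
```

```bash
python3 door.py top scene
python3 - <<'E'
from h import *
o=env.observe();hg=np.array([.5754,.3068]);p=o['position'];R=o['tool_rot']
xp=np.array([.985,-.172]);yp=np.array([.172,.985])
print(p,R.round(3).tolist(),o['ft_force'])
# arc: TCP offset c behind rear face, radius r
for f in np.arange(.3,1.75,.1):
    d=-np.cos(f)*yp-np.sin(f)*xp;n=-np.cos(f)*xp+np.sin(f)*yp
    t=hg+.172*d-.016*n
    print(f.round(2),t.round(3),(R.T@np.r_[t-p[:2],0]/.3).round(3))
E
```

```text
top 0 [0 0 0] r 0.6521 door rad 0.868
scene 0 [0 0 0] r 0.6521 door rad 0.868
[0.50639036 0.14144626 0.16561635] [[0.985, -0.172, -0.0], [-0.172, -0.985, -0.0], [-0.0, 0.0, -1.0]] [ 1.16445526 -0.3061563   0.87233265]
0.3 [0.511 0.146] [ 0.013 -0.019 -0.   ]
0.4 [0.496 0.154] [-0.042 -0.034 -0.   ]
0.5 [0.481 0.162] [-0.096 -0.054 -0.   ]
0.6 [0.467 0.173] [-0.148 -0.079 -0.   ]
0.7 [0.454 0.184] [-0.197 -0.11  -0.   ]
0.8 [0.442 0.197] [-0.242 -0.145 -0.   ]
0.9 [0.432 0.211] [-0.284 -0.184 -0.   ]
1.0 [0.423 0.225] [-0.322 -0.228 -0.   ]
1.1 [0.416 0.241] [-0.355 -0.275 -0.   ]
1.2 [0.41  0.257] [-0.383 -0.325 -0.   ]
1.3 [0.406 0.274] [-0.406 -0.378 -0.   ]
1.4 [0.403 0.291] [-0.424 -0.433 -0.   ]
1.5 [0.403 0.308] [-0.436 -0.489 -0.   ]
1.6 [0.404 0.326] [-0.443 -0.546 -0.   ]
1.7 [0.406 0.343] [-0.444 -0.604 -0.   ]
```

View pics/d_scene.png

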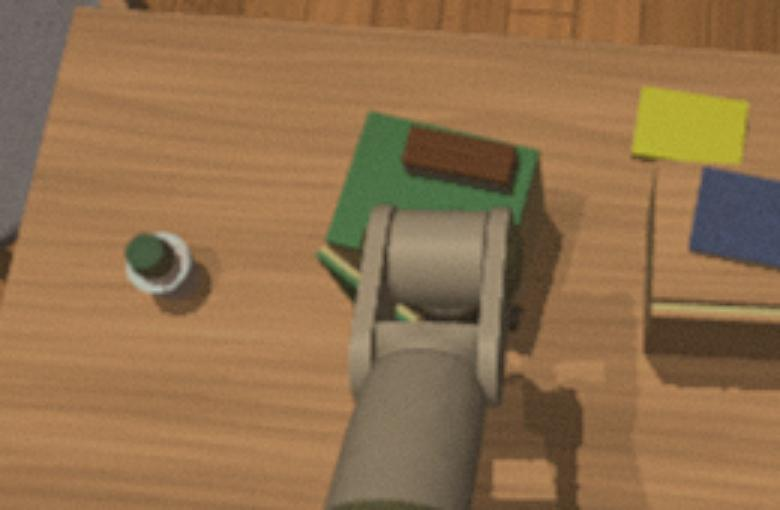

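The scene view shows the wrist at crop (440,270) over the gap, with the fingers behind the free edge. The door is still ajar. I'll sweep the door round along its arc.

Emit:
step_arm([
  [[-0.02,-0.025,0],[0,0,0]],
  [[-0.042,-0.034,0],[0,0,0]],
  [[-0.07,-0.044,0],[0,0,0]],
  [[-0.096,-0.054,0],[0,0,0]],
  [[-0.148,-0.079,0],[0,0,0]],
  [[-0.197,-0.11,0],[0,0,0]],
  [[-0.242,-0.145,0],[0,0,0]],
  [[-0.284,-0.184,0],[0,0,0]],
  [[-0.322,-0.228,0],[0,0,0]],
  [[-0.322,-0.228,0],[0,0,0]],
])

```text
time_s: 7.65
position: [0.4218, 0.2275, 0.1657]
tool_rot: [[0.985, -0.17, -0.001], [-0.17, -0.985, 0.0], [-0.001, -0.0, -1.0]]
ft_force: [0.4, -0.3, 0.3]
grip_width: -0.0001
gripper_force: 0.0
```

Emit:
step_arm([
  [[-0.033,-0.047,0],[0,0,0]],
  [[-0.061,-0.097,0],[0,0,0]],
  [[-0.084,-0.15,0],[0,0,0]],
  [[-0.102,-0.205,0],[0,0,0]],
  [[-0.114,-0.261,0],[0,0,0]],
  [[-0.121,-0.318,0],[0,0,0]],
  [[-0.122,-0.35,0],[0,0,0]],
  [[-0.122,-0.35,0],[0,0,0]],
  [[-0.122,-0.35,0],[0,0,0]],
])

```text
time_s: 8.4
position: [0.406, 0.3351, 0.1654]
tool_rot: [[0.985, -0.172, -0.0], [-0.172, -0.985, -0.0], [-0.0, 0.0, -1.0]]
ft_force: [-0.6, -0.9, -0.2]
grip_width: 0.0
gripper_force: 0.0
```

Now I'll withdraw to the right, away from the door, and look.

Emit:
step_arm([
  [[0,0.1,0],[0,0,0]],
  [[0,0.2,0],[0,0,0]],
  [[0,0.33,0],[0,0,0]],
  [[-0.05,0.47,0],[0,0,0]],
  [[-0.1,0.6,0],[0,0,0]],
  [[-0.1,0.74,0],[0,0,0]],
  [[-0.1,0.88,0],[0,0,0]],
  [[-0.1,0.95,0],[0,0,0]],
  [[-0.1,0.95,0],[0,0,0]],
  [[-0.1,0.95,0],[0,0,0]],
])

```text
time_s: 9.23
position: [0.327, 0.0586, 0.1657]
tool_rot: [[0.984, -0.177, 0.0], [-0.177, -0.984, -0.0], [0.0, 0.0, -1.0]]
ft_force: [0.1, -0.2, -0.2]
grip_width: 0.0001
gripper_force: 0.0
```

```bash
python3 door.py top scene; python3 to.py "[0.4,0,0.2]"
```

```text
top 25 [0.4106 0.3578 0.2001] r 0.1725 door rad 1.657
scene 27 [0.4087 0.3593 0.1997] r 0.1747 door rad 1.663
[0.3272 0.06   0.1656] [[0.985, -0.173, 0.0], [-0.173, -0.985, 0.0], [0.0, -0.0, -1.0]] shift frac [ 0.273  0.155 -0.115] [ 0.05  0.65 -0.54] 9.3333
```

View pics/d_top.png

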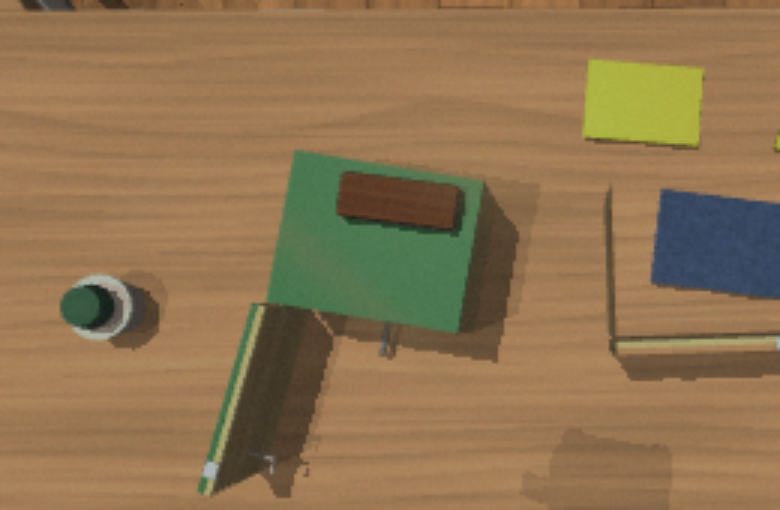

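The green door stands wide open at about 1.66 rad (95°), with its tab at crop (210,470). The arm is clear, and the cactus, eraser, notebook and pine door have not moved.

```bash
python3 -c "from rig import close_job; print(close_job())"
```

```text
the job is handed in; nothing more can be done
None
```

The green door was pressed at its dot, sprang ajar clear of the fingers, and was pushed open to about 1.66 rad (95°). The pine cupboard is still shut, the cactus, notebook and eraser are where they were, nothing went near the pencil pot (not in the final crop), and the job is handed in.

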